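# Nest a tapered cup and strainer in a filter stand

## Task

Make up the filter stand: lift the slanted steel cup out of its wire rest, stand it upright on the bench and let go, then take it again from straight above and set it loosely into the black rubber collar of the stand. Set the tapered strainer into the cup, and only then press the nest down lightly until the top of the collar is flush with the stand's plate; stop there, because a collar rammed well below the plate jams. Let go, leaving everything upright and the other things on the bench where they are.

Things in the scene. Friction and masses are not known exactly. Their poses are not given: they have to be found in the camera images.
- cup_center (a point): Centre of the open tapered steel cup, on its axis 39 mm above the underside of its foot; z runs along the axis to the mouth. 78 mm tall, 150 g; outside radius 19 mm at the foot growing evenly to 29 mm at height 60 mm, then a straight band of radius 31 mm up to the rim. Wall 3 mm, inner floor 4 mm up. It starts leaning 35 degrees from upright, mouth up, lying loosely in the wire rest.
- cup_band (a point): Point on the cup's axis at mid-height of its straight band (62 mm across, height 60 to 78 mm, the place to grip), 69 mm above the underside of its foot. Nested in the cup, the strainer's underside rests about 28 mm above the underside of the cup's foot, its centre about 33 mm above the cup's centre.
- strainer_center (a point): Centre of the strainer, on its axis 44 mm above its underside; z along the axis to the post. A steel cone frustum with a perforated top, radius 20 mm at the bottom to 25 mm at height 30 mm, top face at 33 mm, with a dark upright round post, 12 mm in diameter, up to 88 mm (the grip). 120 g. Stands upright on the bench at the start.
- strainer_post (a point): Point on the axis of the strainer's post, 12 mm below its top and 76 mm above its underside. When nested, the post's top stands about 38 mm over the cup's rim.
- collar_top (a point): Centre of the top edge of the black rubber collar in the stand; it moves with the collar. The collar is a tapered ring 24 mm tall, open below, inside radius 25 mm at the top and 21 mm at the bottom, outside radius 30 mm. The cup, nested loosely, comes to rest with its foot about 35 mm below the collar's top (cup centre about 4 mm above the collar's top).
- collar (a joint): How far the collar has been pushed down, in m. 0: its top stands 10 mm above the plate (z = 0.070); 0.010: flush with the plate; 0.018: bottomed, jammed. It slides with friction of about 8 N (no spring) and stays where it is left; the weight of cup and strainer alone does not move it.
- stand: Filter stand, fixed: square aluminium plate 120 x 120 mm, top at z = 0.060, on four legs, with the rubber collar standing up through its centre. Origin on the bench under the collar's axis; 3 mm screw heads at its corners. The room's tall fixed microscope is the nearest obstacle: it fills x > 0.60 for y from -0.20 to 0.0, so keep the wrist and arm short of it.
- rest: Slanted wire rest, fixed: base plate 110 x 75 mm, two wire rails under the cup's side, a stop under its foot. Origin on the bench under the middle of the base plate; its x axis is the horizontal direction in which the cup's mouth leans. All wires stay lower than the cup's band and within 24 mm either side of its x axis.
- timer: Bystander: bench timer 62 x 66 x 21 mm; origin under its centre.
- petri_1: Bystander: petri dish 90 mm across, 18 mm tall; origin under its centre.
- objective_can: Bystander: black can with pale lid, 37 mm across, 64 mm tall; origin under its centre.
- beaker_100: Bystander: small glass beaker 54 x 60 x 70 mm; origin under its centre.

How it is judged:
On the way, in this order (a step that is already met when the one before it is completed fails the run):
1. the cup stands upright on the bench and the fingers have let go of it (angle between cup_center's own z axis and vertical below 0.08 rad and height (world z) of cup_center below 0.043 m and contact force between the fingers and cup below 0.1 N and linear speed of cup below 0.02 m/s), for 0.2 s.
2. the cup sits upright in the collar, the collar still standing above the plate (horizontal distance between cup_center and collar_top below 0.006 m and angle between cup_center's own z axis and vertical below 0.08 rad and z of cup_center in the frame of collar_top below 0.011 m and value of joint collar below 0.007 m), for 0.2 s.
3. the strainer sits upright in the cup, the collar still standing above the plate (all of step 2 and horizontal distance between strainer_center and cup_center below 0.006 m and angle between strainer_center's own z axis and vertical below 0.09 rad and z of strainer_center in the frame of cup_center below 0.04 m), for 0.2 s.
4. the nest has been pressed down until the collar is flush with the plate (horizontal distance between cup_center and collar_top below 0.006 m and angle between cup_center's own z axis and vertical below 0.08 rad and z of cup_center in the frame of collar_top below 0.011 m and horizontal distance between strainer_center and cup_center below 0.006 m and angle between strainer_center's own z axis and vertical below 0.09 rad and z of strainer_center in the frame of cup_center below 0.04 m and value of joint collar above 0.007 m), for 0.2 s.
At the end, for the whole second after the job is handed in: Cup upright (0.08 rad), centred (6 mm) in the collar, its centre at most 11 mm above the collar top; strainer upright (0.09 rad), centred (6 mm) in the cup, its centre at most 40 mm above the cup's; collar top flush with the plate within 3.5 mm (joint 0.0065 to 0.0135); all at rest (horizontal distance between cup_center and collar_top below 0.006 m and angle between cup_center's own z axis and vertical below 0.08 rad and z of cup_center in the frame of collar_top below 0.011 m and horizontal distance between strainer_center and cup_center below 0.006 m and angle between strainer_center's own z axis and vertical below 0.09 rad and z of strainer_center in the frame of cup_center below 0.04 m and value of joint collar between 0.0065 and 0.0135 m and linear speed of each of cup, strainer below 0.01 m/s); the robot touches nothing.
It fails at once if the collar is rammed more than 5.5 mm below the plate and jams (value of joint collar above 0.0155 m).
It fails at once if strainer or cup is driven in with more than 35 N (contact force between strainer and cup above 35 N or contact force between cup and stand above 35 N).
It fails at once if the cup is tipped over (angle between cup_center's own z axis and vertical above 1.3 rad).
It fails at once if a bystander is shifted more than 30 mm (distance of any of timer, petri_1, objective_can, beaker_100 from where it was at the start of the episode above 0.03 m).
It also fails if it takes over 72 s, if anything falls off the work surface, if the arm or the gripper's body presses on something with over 40 N, if the wrist force passes 120 N, or if a joint passes its speed limit or range.

## Robot

A 7-joint arm with a two-finger parallel gripper is mounted at the origin on a cart in front of the work surface, level with it; the furniture and walls round the work are solid. World frame = base frame: x ahead of the robot, y to its left, z up, the work surface at z = 0. Lengths are in m, angles in rad, forces in N, time in s.
With the tool pointing down it reaches from about 0.425 to 1.025 m from the base axis. Payload 9.4 kg.
Tool frame: the origin (TCP) lies on the centre line of the jaws, within the pads' length; the fingertips stand 25 mm ahead of it and the grasp point (between the pads) lies 6 mm ahead of it; z points along the fingers, y is the line along which they close (so a half turn about z gives the same grasp; the last joint's range is limited). The gripper opens to 93 mm and grips with 3 to 60 N. Pads are 15 mm wide; open, the fingers measure 128 mm over their backs; the gripper's body (75 mm by 188 mm) begins 65 mm behind the grasp point.
Start: joints at [1.196, 0.599, -0.003, 1.599, 0.002, 0.943, -0.08], TCP at [0.213, -0.693, 0.244] pointing down, gripper open.
Joint ranges: [-2.57, 2.57], [-0.35, 1.97], [-1.29, 1.29], [0.11, 2.56], [-1.05, 4.19], [0.11, 1.86], [-2.63, 2.63]. Speed limits (rad/s): [2.22, 2.22, 3.01, 3.01, 3.14, 3.14, 3.14].

## Interface

Orientations are given as a unit quaternion [w, x, y, z].
In Python, from station import * gives the robot as it stands.
- The arm moves only by the tool jog_arm, never from a script. Its argument "rows" is a list of rows, each a list of 7 numbers: the shift along the tool's x, y, z in units of 40 mm (1.0 is 40 mm), then the turn, a rotation vector about the tool's x, y, z in units of 6 degrees (1.0 is 6 degrees), then the finger opening in mm, from 0 to 93. In form: [[tx, ty, tz, wx, wy, wz, fingers], ...]. A call has 1 to 20 rows; each row is the pose to reach, as a shift and turn from the pose commanded when the call began, along the tool's axes at that moment; what a row does not reach only later rows make up. A row lasts 1/12 s, in which the tool goes at most 41.7 mm and 7.16 degrees, less where a joint would pass 70% of its speed; a pose out of reach is approached as far as the arm can. A call with a gripper value outside its range is refused whole. The fingers move at their own pace and stop on an object; the grip force is fixed at half the most. Time passes only in rows, so rows that repeat a pose let the fingers close. It gives the time, the measured TCP pose, the force, the opening and the grip force at its end, in the units of the state.
- observe(): the state, without advancing time (a new reading comes with each control period).
- grab_frame(name): name is "scene" or "top"; returns the picture (480x640x3 uint8, red, green, blue); there is no depth.
- get_calibration(name): a dict with "intrinsics" (3x3 intrinsics, pixels), "rvec" (rotation vector, rad) and "tvec" (3), from world to camera coordinates, as OpenCV has them. Camera axes: x right, y down, z forward; pixel columns grow to the right and rows downward; lengths in m; the calibration is good to about 2 mm. A picture is of the moment at which its call begins. get_calibration takes no time and is no camera call.
- hand_in(): hands the job in; it is judged then, once.
The state is a dict: "time_s": time; "q": joint angles; "dq": joint speeds; "joint_efforts": joint torques, N m; "tcp_pos": TCP position; "eef_rot": TCP orientation; "wrist_force": force on the tool from outside, world axes, zero at the start; "ft_torque": the same for the moment, N m; "width": finger opening in m; "grasp_force": force on a finger pad.
Only numpy, scipy, OpenCV 4.12 (cv2) and the standard library are available. Lean on these libraries where they do the work, as an engineer would, in place of code of your own. Each camera call takes 0.05 s, during which the arm holds its last target. There are 200 camera calls.

## Working session

There is one attempt and no reset: what is moved stays moved. The work goes in short steps, Python scripts to look and compute and a tool call to move; the robot and the scene stay as the last step left them, time stands still between calls to the robot, and variables do not carry over. Pictures are saved under pics/ and viewed, at most 10 in all, crops included, and the job is handed in when it is done.

Besides the shell and the picture viewer there is one more tool, called after "Request:" as name(argument=value, ...) on one line, values as JSON. jog_arm: Moves the arm, as the interface text tells. Its arguments: {"type":"object","properties":{"rows":{"type":"array"}},"required":["rows"]}

```bash
mkdir -p pics; python3 - <<'E'
from station import *
import cv2
for n in("scene","top"):
    f=grab_frame(n); cv2.imwrite(f"pics/{n}0.png",f[:,:,::-1]); c=get_calibration(n)
    R=cv2.Rodrigues(c["rvec"])[0]; print(n,c["intrinsics"].tolist(),(-R.T@c["tvec"].ravel()).round(3),R.round(2).tolist())
s=observe();print(s)
E
```

```text
scene [[519.3061955839311, 0.0, 324.5917272236851], [0.0, 519.3061955839311, 227.64718341928392], [0.0, 0.0, 1.0]] [ 0.219 -0.441  0.941] [[0.9, -0.43, -0.02], [-0.35, -0.7, -0.63], [0.26, 0.58, -0.78]]
top [[454.75867366463575, 0.0, 313.6731475112689], [0.0, 454.75867366463575, 235.87058881307607], [0.0, 0.0, 1.0]] [0.406 0.186 0.98 ] [[0.02, -1.0, -0.01], [-0.99, -0.02, -0.1], [0.1, 0.01, -0.99]]
{'time_s': 0.1, 'q': array([ 1.19631998,  0.60007773, -0.00248992,  1.60007477,  0.00181184,
        0.94291066, -0.07978479]), 'dq': array([-0.00106471, -0.00361365,  0.00117703, -0.00260707, -0.00106806,
       -0.00062876,  0.00159558]), 'joint_efforts': array([ 5.49311473e-03, -7.66556883e+01,  1.50217384e+00, -2.52936763e+01,
       -5.23468084e-02,  1.36057183e-02,  7.18863885e-05]), 'tcp_pos': array([ 0.21254145, -0.69270533,  0.24281464]), 'eef_rot': array([-7.08412131e-04,  9.88933637e-01,  1.48356741e-01, -1.94991473e-04]), 'wrist_force': array([ 0.99236162,  0.24260883, -0.18156197]), 'ft_torque': array([-0.03876644, -0.01893255,  0.03215002]), 'grasp_force': 0.0, 'width': 0.09260335943552156}
```

View pics/scene0.png

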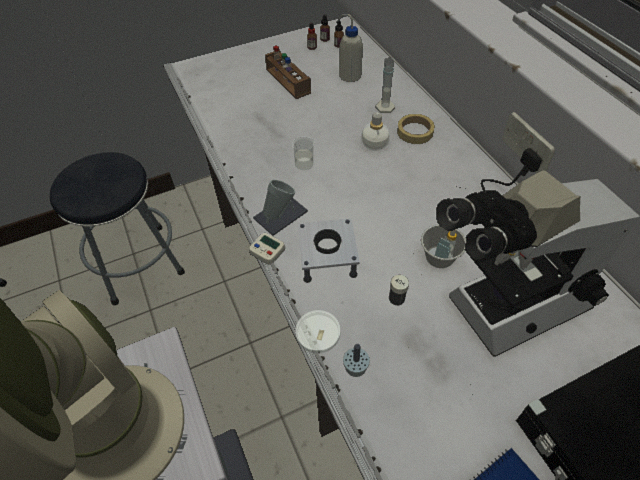

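View pics/top0.png

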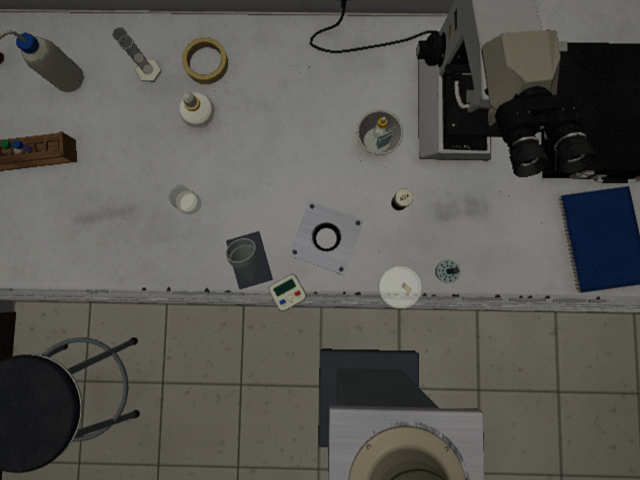

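```bash
cat > h.py <<'E'
import cv2, numpy as np
from station import *
def tiles(specs,out,w=76,k=3.5,cols=3):
    rows=[];T=[]
    for img,u,v in specs:
        c=img[v-w//2:v+w//2,u-w//2:u+w//2,::-1]
        c=cv2.resize(c,None,fx=k,fy=k,interpolation=cv2.INTER_CUBIC)
        for i in range(0,w,10):
            p=int(i*k); L=8 
            cv2.line(c,(p,0),(p,L),(0,255,255),1);cv2.line(c,(0,p),(L,p),(0,255,255),1)
            if i%20==0:
                cv2.putText(c,str(u-w//2+i),(p,18),0,.35,(0,255,255),1);cv2.putText(c,str(v-w//2+i),(9,p+4),0,.35,(0,255,255),1)
        T.append(c)
    cv2.imwrite(out,np.vstack([np.hstack(T[i:i+cols]) for i in range(0,len(T),cols)]))
def cal(n):
    c=get_calibration(n);R=cv2.Rodrigues(c["rvec"])[0];return np.array(c["intrinsics"]),R,np.array(c["tvec"]).ravel()
def tri(us,ut):
    P=[];
    for n in("scene","top"):
        K,R,t=cal(n);P.append(K@np.c_[R,t])
    X=cv2.triangulatePoints(P[0],P[1],np.array(us,float).reshape(2,1),np.array(ut,float).reshape(2,1)).ravel();return X[:3]/X[3]
def onz(n,uv,z):
    K,R,t=cal(n);d=R.T@np.linalg.solve(K,[*uv,1.]);o=-R.T@t;return o+d*(z-o[2])/d[2]
def proj(n,X):
    K,R,t=cal(n);p=(np.atleast_2d(X)@R.T+t)@K.T;return p[:,:2]/p[:,2:]
E
python3 - <<'E'
from h import *
S=cv2.imread("pics/scene0.png")[:,:,::-1];T=cv2.imread("pics/top0.png")[:,:,::-1]
tiles([(T,250,258),(T,448,271),(T,327,237),(S,280,208),(S,356,360),(S,328,242)],"pics/t1.png")
E
```

```text
(no output)
```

View pics/t1.png

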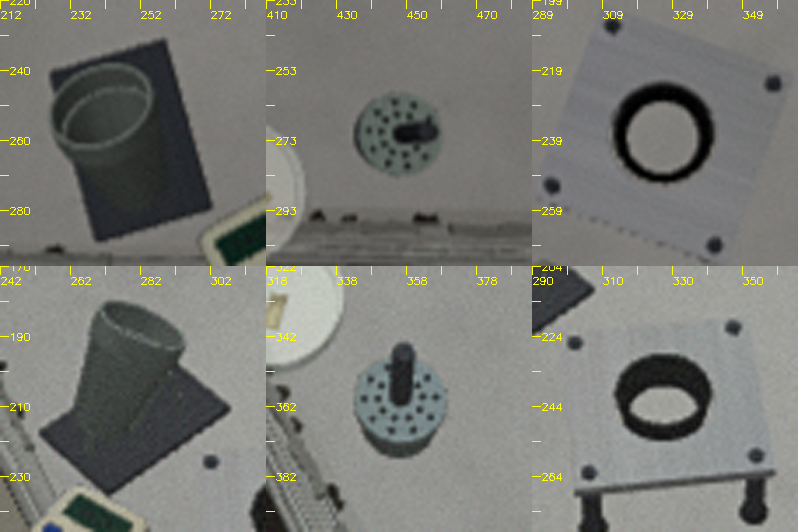

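```bash
python3 - <<'E'
from h import *
np.set_printoptions(precision=4,suppress=True)
k=3.5
f=lambda tile,p:np.array([tile[0]+p[0]/k,tile[1]+p[1]/k])
tc=[f((212,220),p) for p in[(50,73),(166,40),(212,208),(96,242)]]
sc=[f((242,170),(x,y-266)) for x,y in[(40,434),(230,408),(109,494)]]
print("base corners top",[onz("top",p,.004) for p in tc],"scene",[onz("scene",p,.004) for p in sc])
print("rim",tri(f((242,170),(142,60)),f((212,220),(101,107))), onz("top",f((212,220),(101,107)),.08))
print("post",tri((357.1,346.5),(456.3,270.4)),"disc",tri((356.6,360.3),(447.7,271)),onz("top",(447.7,271),.033),onz("scene",(356.6,360.3),.033))
st=[f((289-532/k,199),p) for p in[(612,25),(773,84),(714,245),(552,186)]]
ss=[f((290-532/k,204-266/k),p) for p in[(575,343),(733,327),(756,456),(589,473)]]
print("stand",np.mean([onz("top",p,.063) for p in st],0),np.mean([onz("scene",p,.063) for p in ss],0),"collar",onz("top",(326.4,236.7),.07))
print([onz("top",p,.063)[:2] for p in st])
for n,u in(("timer",(287,291)),("petri",(400,287)),("can",(402,198)),("beaker",(186,202))):print(n,onz("top",u,.02)[:2])
E
```

```text
base corners top [array([0.4942, 0.3888, 0.004 ]), array([0.516 , 0.3177, 0.004 ]), array([0.4132, 0.2863, 0.004 ]), array([0.3912, 0.3566, 0.004 ])] scene [array([0.3933, 0.3544, 0.004 ]), array([0.5181, 0.3182, 0.004 ]), array([0.4158, 0.2855, 0.004 ])]
rim [0.4692 0.3419 0.0856] [0.4685 0.3432 0.08  ]
post [ 0.4375 -0.0809  0.087 ] disc [ 0.4383 -0.0806  0.0286] [ 0.4372 -0.0791  0.033 ] [ 0.4379 -0.0825  0.033 ]
stand [0.4995 0.1736 0.063 ] [0.5008 0.1716 0.063 ] collar [0.5003 0.1736 0.07  ]
[array([0.5632, 0.2042]), array([0.5301, 0.11  ]), array([0.4362, 0.1431]), array([0.4685, 0.237 ])]
timer [0.3895 0.2537]
petri [0.4023 0.0172]
can [0.5914 0.0128]
beaker [0.575  0.4755]
```

```bash
cat >> h.py <<'E'
from scipy.spatial.transform import Rotation as Ro
def rot(q): return Ro.from_quat(np.roll(q,-1))
def go(p,R=None):
    s=observe();R0=rot(s["eef_rot"]);d=R0.inv().apply(np.array(p)-s["tcp_pos"])/.04
    w=np.zeros(3) if R is None else np.degrees((R0.inv()*R).as_rotvec())/6
    return np.r_[d,w].round(3)
def down(yaw): # tool down, tool x at yaw(deg)
    return Ro.from_euler('z',yaw,degrees=True)*Ro.from_euler('x',180,degrees=True)
def tilt(yaw): return down(yaw)*Ro.from_euler('y',-35,degrees=True)
E
python3 - <<'E'
from h import *
print(go([.45,-.1,.27]),go([.522,.358,.2],tilt(17.1)), tilt(17.1).as_matrix()[:,2])
E
```

```text
[ 10.023 -12.424  -0.663   0.      0.      0.   ] [ 1.5104e+01 -2.2840e+01  1.1010e+00 -1.5000e-02 -5.8320e+00 -2.0000e-03] [-0.54822035 -0.1686546  -0.81915204]
```

Request:
jog_arm(rows=[[5,-6.2,-1,0,0,0,93],[10,-12.4,-0.7,0,0,0,93],[10,-12.4,-0.7,0,0,0,93],[10,-12.4,-0.7,0,0,0,93],[10,-12.4,-0.7,0,0,0,93],[10,-12.4,-0.7,0,0,0,93],[10,-12.4,-0.7,0,0,0,93],[10,-12.4,-0.7,0,0,0,93],[10,-12.4,-0.7,0,0,0,93],[10,-12.4,-0.7,0,0,0,93],[10,-12.4,-0.7,0,0,0,93],[10,-12.4,-0.7,0,0,0,93],[10,-12.4,-0.7,0,0,0,93],[10,-12.4,-0.7,0,0,0,93],[10,-12.4,-0.7,0,0,0,93],[10,-12.4,-0.7,0,0,0,93],[10,-12.4,-0.7,0,0,0,93]])

```text
time_s: 1.52
tcp_pos: [0.451, -0.0976, 0.2717]
eef_rot: [-0.0, 0.988, 0.152, 0.0]
wrist_force: [-0.6, -0.2, -0.3]
width: 0.0933
grasp_force: 0.0
```

```bash
python3 - <<'E'
from h import *
s=observe();print(s["time_s"],s["tcp_pos"],s["q"].round(2))
print(go([.522,.358,.2],tilt(17.1)))
E
```

```text
1.5167 [ 0.45095748 -0.09764855  0.2717233 ] [ 0.22  0.25 -0.16  2.14  0.06  0.75 -1.24]
[ 5.1060e+00 -1.0334e+01  1.8070e+00  1.0000e-02 -5.8430e+00  5.6000e-02]
```

Request:
jog_arm(rows=[[5.1,-10.3,0.5,0,0,0,93],[5.1,-10.3,0.5,0,0,0,93],[5.1,-10.3,0.5,0,0,0,93],[5.1,-10.3,0.5,0,0,0,93],[5.1,-10.3,0.5,0,0,0,93],[5.1,-10.3,1.8,0,-3,0,93],[5.1,-10.3,1.8,0,-5.84,0.06,93],[5.1,-10.3,1.8,0,-5.84,0.06,93],[5.1,-10.3,1.8,0,-5.84,0.06,93],[5.1,-10.3,1.8,0,-5.84,0.06,93],[5.1,-10.3,1.8,0,-5.84,0.06,93],[5.1,-10.3,1.8,0,-5.84,0.06,93],[5.1,-10.3,1.8,0,-5.84,0.06,93],[5.1,-10.3,1.8,0,-5.84,0.06,93]])

```text
time_s: 2.68
tcp_pos: [0.5239, 0.351, 0.1987]
eef_rot: [0.045, 0.943, 0.138, -0.298]
wrist_force: [1.3, -0.4, -0.3]
width: 0.0929
grasp_force: 0.0
```

```bash
python3 - <<'E'
from h import *
s=observe();print(s["time_s"],s["tcp_pos"],s["q"].round(2),rot(s["eef_rot"]).as_matrix()[:,2])
print(go([.522,.358,.163],tilt(17.1)),go(np.array([.464,.3405,.076])+.006*np.array([.548,.169,.819]),tilt(17.1)))
S=grab_frame("scene");T=grab_frame("top")
tiles([(T,240,250),(S,280,200)],"pics/t2.png",w=110,k=3.6)
E
```

```text
2.6833 [0.52386994 0.35095304 0.19866814] [-0.46  0.81 -0.25  1.45 -0.04  1.47 -1.95] [-0.55020027 -0.16787749 -0.81798338]
[ 0.517 -0.185  0.726 -0.013  0.019 -0.068] [ 0.529 -0.19   3.226 -0.013  0.019 -0.068]
```

View pics/t2.png

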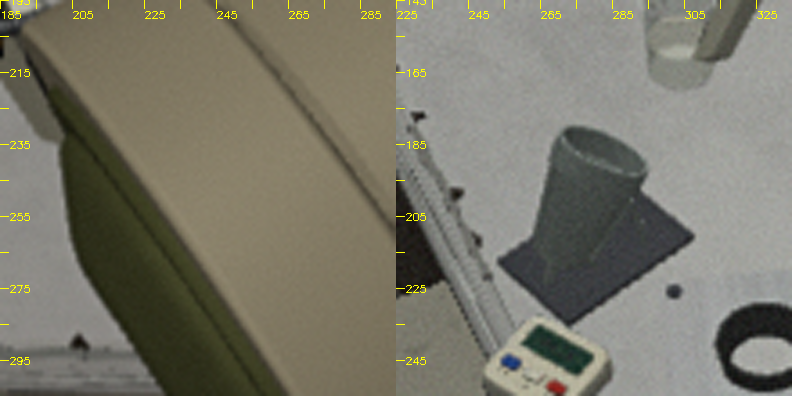

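Request:
jog_arm(rows=[[0.53,-0.19,0.8,0,0,-0.07,93],[0.53,-0.19,1.4,0,0,-0.07,93],[0.53,-0.19,2.0,0,0,-0.07,93],[0.53,-0.19,2.5,0,0,-0.07,93],[0.53,-0.19,2.9,0,0,-0.07,93],[0.53,-0.19,3.2,0,0,-0.07,93],[0.53,-0.19,3.2,0,0,-0.07,93],[0.53,-0.19,3.2,0,0,-0.07,93]])

```text
time_s: 3.45
tcp_pos: [0.4686, 0.3415, 0.0837]
eef_rot: [0.044, 0.943, 0.141, -0.298]
wrist_force: [0.4, 0.5, 0.0]
width: 0.0928
grasp_force: 0.0
```

```bash
python3 - <<'E'
from h import *
s=observe();print(s["time_s"],s["tcp_pos"],s["wrist_force"],rot(s["eef_rot"]).as_matrix()[:,2])
print(go(np.array([.464,.3405,.076])+.006*np.array([.548,.169,.819]),tilt(17.1)))
S=grab_frame("scene")
tiles([(S,290,180)],"pics/t3.png",w=110,k=4.5)
E
```

```text
3.45 [0.46858314 0.34151254 0.08367342] [0.40883507 0.50262919 0.00971583] [-0.54897346 -0.16613703 -0.81916215]
[ 0.014 -0.009  0.074 -0.025 -0.    -0.009]
```

View pics/t3.png

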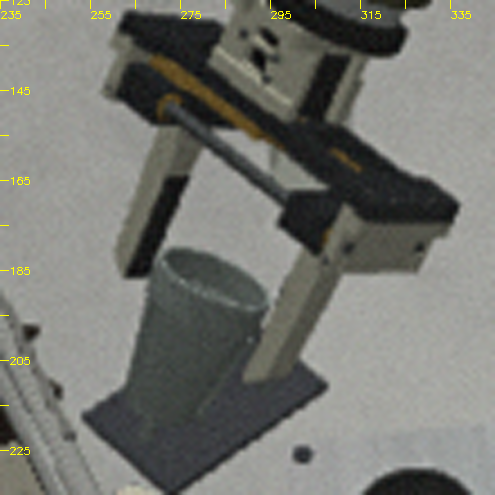

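Request:
jog_arm(rows=[[0,0,0,0,0,0,50],[0,0,0,0,0,0,50],[0,0,0,0,0,0,50],[0,0,0,0,0,0,50],[0,0,0,0,0,0,50],[0,0,0,0,0,0,50],[0,0,0,0,0,0,50],[0,0,0,0,0,0,50]])

```text
time_s: 4.17
tcp_pos: [0.468, 0.3426, 0.0828]
eef_rot: [0.044, 0.943, 0.142, -0.298]
wrist_force: [1.7, -3.0, 4.7]
width: 0.0623
grasp_force: 30.0
```

```bash
python3 - <<'E'
from h import *
p=observe()["tcp_pos"]
print(go(p+[.0,0,.09]),go([.62,.30,.2],down(17.1)),go([.62,.30,.12],down(17.1)))
E
```

```text
[-1.292 -0.004 -1.842  0.     0.     0.   ] [ 1.033  2.128 -4.307 -0.016  5.841 -0.   ] [ 2.181  2.131 -2.67  -0.016  5.841 -0.   ]
```

Request:
jog_arm(rows=[[-0.2,0,-0.3,0,0,0,50],[-0.5,0,-0.7,0,0,0,50],[-0.8,0,-1.15,0,0,0,50],[-1.1,0,-1.55,0,0,0,50],[-1.2,0.1,-2,0,0.4,0,50],[-0.9,0.3,-2.5,0,1.1,0,50],[-0.6,0.6,-2.9,0,1.8,0,50],[-0.3,0.9,-3.3,0,2.6,0,50],[0,1.2,-3.7,0,3.4,0,50],[0.3,1.5,-4,0,4.2,0,50],[0.7,1.8,-4.2,0,5,0,50],[1,2.1,-4.3,0,5.6,0,50],[1.4,2.1,-3.8,0,5.84,0,50],[1.8,2.1,-3.2,0,5.84,0,50],[2.1,2.1,-2.8,0,5.84,0,50],[2.2,2.1,-2.7,0,5.84,0,50],[2.2,2.1,-2.7,0,5.84,0,50],[2.2,2.1,-2.7,0,5.84,0,50]])

```text
time_s: 5.67
tcp_pos: [0.6209, 0.3027, 0.1212]
eef_rot: [-0.001, 0.989, 0.148, 0.0]
wrist_force: [-0.0, -0.0, -1.7]
width: 0.0626
grasp_force: 30.0
```

```bash
python3 - <<'E'
from h import *
s=observe();print(s["tcp_pos"],s["wrist_force"],s["width"],rot(s["eef_rot"]).as_matrix()[:,2])
print(go([.62,.30,.077],down(17.1)))
S=grab_frame("scene")
u=proj("scene",[.62,.30,.08])[0].astype(int);print(u)
tiles([(S,u[0],u[1])],"pics/t4.png",w=110,k=4.5)
E
```

```text
[0.62090573 0.3027393  0.12116712] [-0.0020759  -0.01900357 -1.66425343] 0.06256443960914165 [-3.78951676e-04  2.95099604e-03 -9.99995574e-01]
[-0.042  0.062  1.104 -0.028 -0.005 -0.003]
[349 179]
```

View pics/t4.png

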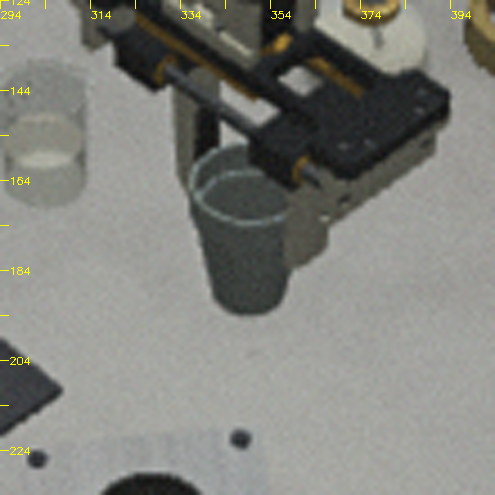

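Request:
jog_arm(rows=[[0,0,0.4,0,0,0,50],[0,0,0.75,0,0,0,50],[0,0,0.9,0,0,0,50],[0,0,1.0,0,0,0,50],[0,0,1.0,0,0,0,50]])

```text
time_s: 6.13
tcp_pos: [0.6203, 0.302, 0.0796]
eef_rot: [-0.001, 0.989, 0.148, -0.001]
wrist_force: [-0.7, 0.0, -0.9]
width: 0.0621
grasp_force: 30.0
```

Request:
jog_arm(rows=[[0,0,0.04,0,0,0,50],[0,0,0.08,0,0,0,50],[0,0,0.08,0,0,0,50]])

```text
time_s: 6.38
tcp_pos: [0.6207, 0.3022, 0.0773]
eef_rot: [-0.001, 0.989, 0.148, -0.0]
wrist_force: [-1.0, 0.7, -1.6]
width: 0.0622
grasp_force: 30.0
```

Request:
jog_arm(rows=[[0,0,0.04,0,0,0,50],[0,0,0.08,0,0,0,50],[0,0,0.08,0,0,0,50]])

```text
time_s: 6.63
tcp_pos: [0.6206, 0.3021, 0.0738]
eef_rot: [-0.001, 0.989, 0.148, -0.0]
wrist_force: [-0.1, -0.1, -2.0]
width: 0.0621
grasp_force: 30.0
```

Request:
jog_arm(rows=[[0,0,0.03,0,0,0,50],[0,0,0.06,0,0,0,50],[0,0,0.06,0,0,0,50]])

```text
time_s: 6.88
tcp_pos: [0.6213, 0.3024, 0.0731]
eef_rot: [-0.001, 0.989, 0.148, 0.001]
wrist_force: [-1.4, -2.0, 10.5]
width: 0.0623
grasp_force: 30.0
```

Request:
jog_arm(rows=[[0,0,-0.02,0,0,0,66],[0,0,-0.02,0,0,0,72],[0,0,-0.02,0,0,0,80],[0,0,-0.02,0,0,0,90],[0,0,-0.02,0,0,0,90],[0,0,-0.02,0,0,0,90],[0,0,-0.02,0,0,0,90],[0,0,-0.02,0,0,0,90]])

```text
time_s: 7.55
tcp_pos: [0.6206, 0.3022, 0.0722]
eef_rot: [-0.001, 0.989, 0.148, -0.0]
wrist_force: [0.4, -0.3, 0.1]
width: 0.0899
grasp_force: 0.0
```

```bash
python3 - <<'E'
from h import *
s=observe();print(s["tcp_pos"],s["wrist_force"],s["width"])
print(go([.62,.30,.077],down(17.1)))
S=grab_frame("scene")
tiles([(S,349,179)],"pics/t5.png",w=110,k=4.5)
E
```

```text
[0.62056786 0.30215513 0.07219558] [ 0.38757866 -0.3366613   0.1110617 ] 0.08989157180559043
[-0.029  0.047 -0.12  -0.022  0.002 -0.005]
```

View pics/t5.png

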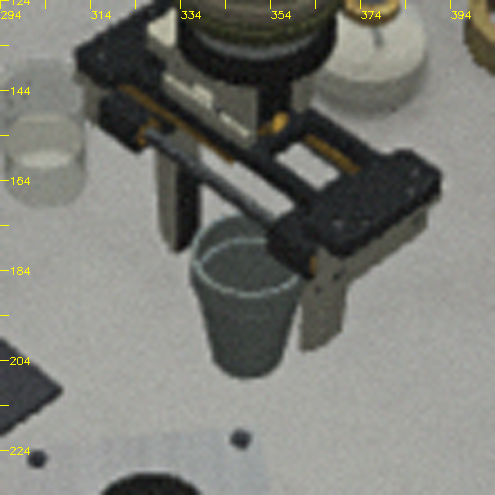

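```bash
python3 - <<'E'
from h import *
t=np.linspace(0,2*np.pi,200)
def circ(c,r,z): return np.c_[c[0]+r*np.cos(t),c[1]+r*np.sin(t),0*t+z]
for c in[(.6206,.3022),(.6256,.3037)]:
  for r,z in((19,0),(31,.078)):
    p=(proj("scene",circ(c,r/1e3,z))-[294,124])*4.5
    print(c,z,p.min(0).round(),p.max(0).round())
print(go([.6206,.3022,.077],down(17.1)))
print("to collar",go([.5003,.173,.16],down(17.1)))
E
```

```text
(0.6206, 0.3022) 0 [212. 325.] [282. 377.]
(0.6206, 0.3022) 0.078 [189. 206.] [310. 293.]
(0.6256, 0.3037) 0 [219. 320.] [289. 372.]
(0.6256, 0.3037) 0.078 [197. 202.] [317. 288.]
[ 0.001 -0.001 -0.119 -0.022  0.001 -0.005]
to collar [-3.823e+00  2.199e+00 -2.199e+00 -2.200e-02  1.000e-03 -5.000e-03]
```

Request:
jog_arm(rows=[[0,0,-0.07,0,0,0,90],[0,0,-0.07,0,0,0,50],[0,0,-0.07,0,0,0,50],[0,0,-0.07,0,0,0,50],[0,0,-0.07,0,0,0,50],[0,0,-0.07,0,0,0,50],[0,0,-0.07,0,0,0,50],[0,0,-0.07,0,0,0,50]])

```text
time_s: 8.27
tcp_pos: [0.6206, 0.302, 0.0751]
eef_rot: [-0.001, 0.989, 0.148, -0.0]
wrist_force: [-0.0, -0.8, -0.1]
width: 0.0623
grasp_force: 30.0
```

```bash
python3 - <<'E'
from h import *
s=observe();print(s["tcp_pos"],s["wrist_force"],s["width"])
print("to collar",go([.5005,.172,.165],down(17.1)))
E
```

```text
[0.62064549 0.30202032 0.07507497] [-0.00449835 -0.76848107 -0.12024532] 0.06229935212254517
to collar [-3.826e+00  2.221e+00 -2.253e+00 -2.100e-02  1.000e-03 -6.000e-03]
```

Request:
jog_arm(rows=[[0,0,-0.4,0,0,0,50],[0,0,-1.0,0,0,0,50],[0,0,-1.6,0,0,0,50],[-0.4,0.2,-2.1,0,0,0,50],[-1,0.6,-2.25,0,0,0,50],[-1.6,0.9,-2.25,0,0,0,50],[-2.2,1.3,-2.25,0,0,0,50],[-2.8,1.6,-2.25,0,0,0,50],[-3.3,1.9,-2.25,0,0,0,50],[-3.6,2.1,-2.25,0,0,0,50],[-3.83,2.22,-2.25,0,0,0,50],[-3.83,2.22,-2.25,0,0,0,50],[-3.83,2.22,-2.25,0,0,0,50],[-3.83,2.22,-2.25,0,0,0,50]])

```text
time_s: 9.43
tcp_pos: [0.5012, 0.1732, 0.165]
eef_rot: [-0.002, 0.989, 0.149, 0.0]
wrist_force: [-0.4, 0.3, -0.7]
width: 0.0622
grasp_force: 30.0
```

```bash
python3 - <<'E'
from h import *
s=observe();print(s["tcp_pos"],s["wrist_force"],s["width"])
print("to collar",go([.5005,.172,.12],down(17.1)))
S=grab_frame("scene")
tiles([(S,330,220)],"pics/t6.png",w=110,k=4.5)
t=np.linspace(0,2*np.pi,200)
x,y,z=s["tcp_pos"]
for c,r,h in(((x,y),19,z-.075),((.5005,.172),30,.07),((.5005,.172),25,.07)):
    p=(proj("scene",np.c_[c[0]+r/1e3*np.cos(t),c[1]+r/1e3*np.sin(t),0*t+h])-[330-55,220-55])*4.5
    print(r,p.min(0).round(),p.max(0).round())
E
```

```text
[0.50119268 0.17321155 0.16497414] [-0.42951076  0.32747917 -0.68635774] 0.062195730465146336
to collar [-2.700e-02  2.700e-02  1.124e+00 -2.800e-02 -1.100e-02  1.000e-03]
19 [194. 275.] [276. 339.]
30 [171. 286.] [299. 387.]
25 [182. 294.] [288. 378.]
```

View pics/t6.png

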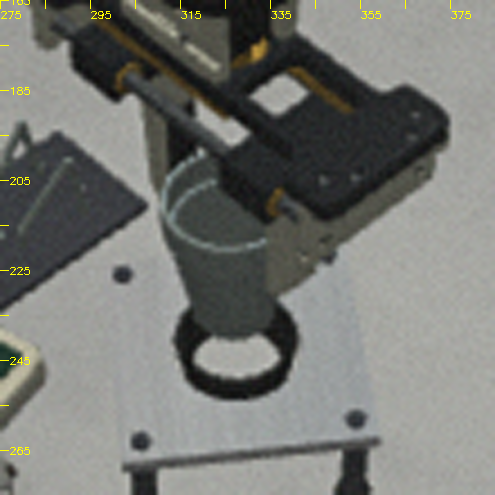

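Request:
jog_arm(rows=[[0,0.02,0.4,0,0,0,50],[0,0.02,0.8,0,0,0,50],[0,0.02,1.0,0,0,0,50],[0,0.02,1.15,0,0,0,50],[0,0.02,1.25,0,0,0,50],[0,0.02,1.25,0,0,0,50]])

```text
time_s: 9.98
tcp_pos: [0.5009, 0.1723, 0.1145]
eef_rot: [-0.001, 0.989, 0.149, -0.0]
wrist_force: [1.6, 2.3, -2.2]
width: 0.0624
grasp_force: 30.0
```

Request:
jog_arm(rows=[[0,0,0.03,0,0,0,50],[0,0,0.06,0,0,0,50],[0,0,0.06,0,0,0,50]])

```text
time_s: 10.23
tcp_pos: [0.5011, 0.1723, 0.113]
eef_rot: [-0.002, 0.989, 0.149, 0.001]
wrist_force: [0.9, 4.2, -0.4]
width: 0.0623
grasp_force: 30.0
```

Request:
jog_arm(rows=[[0,-0.03,0.02,0,0,0,50],[0,-0.03,0.05,0,0,0,50],[0,-0.03,0.05,0,0,0,50]])

```text
time_s: 10.48
tcp_pos: [0.5009, 0.1728, 0.1108]
eef_rot: [-0.001, 0.989, 0.148, 0.001]
wrist_force: [3.2, 2.7, 1.6]
width: 0.0622
grasp_force: 30.0
```

Request:
jog_arm(rows=[[0.01,-0.02,0,0,0,0,50],[0.02,-0.02,0,0,0,0,68],[0.02,-0.02,0,0,0,0,76],[0.02,-0.02,0,0,0,0,84],[0.02,-0.02,0,0,0,0,90],[0.02,-0.02,0,0,0,0,90],[0.02,-0.02,0,0,0,0,90],[0.02,-0.02,-0.7,0,0,0,90],[0.02,-0.02,-1.5,0,0,0,90],[0.02,-0.02,-2.4,0,0,0,90],[0.02,-0.02,-3.4,0,0,0,90],[0.02,-0.02,-3.4,0,0,0,90]])

```text
time_s: 11.48
tcp_pos: [0.5032, 0.1745, 0.253]
eef_rot: [-0.002, 0.989, 0.148, 0.004]
wrist_force: [1.4, 0.7, 0.0]
width: 0.0901
grasp_force: 0.0
```

```bash
python3 - <<'E'
from h import *
s=observe();print(s["tcp_pos"],s["wrist_force"],s["width"],s["q"].round(2))
print("to strainer",go([.4378,-.0815,.2],down(17.1)),go([.4378,-.0815,.2],down(50)))
S=grab_frame("scene");T=grab_frame("top")
tiles([(S,330,230),(T,325,240)],"pics/t7.png",w=110,k=3.6)
t=np.linspace(0,2*np.pi,200)
for r,h in((31,.113),(30,.07)):
    p=(proj("scene",np.c_[.501+r/1e3*np.cos(t),.173+r/1e3*np.sin(t),0*t+h])-[330-55,230-55])*3.6
    print(r,p.min(0).round(),p.max(0).round())
E
```

```text
[0.50319703 0.17446422 0.25299265] [1.41189817 0.70454432 0.01963155] 0.09014163851251171 [-0.26  0.36 -0.24  2.02  0.12  0.76 -1.84]
to strainer [-3.452  5.642  1.274 -0.03  -0.09  -0.008] [-3.452e+00  5.642e+00  1.274e+00 -4.000e-03 -9.600e-02 -5.491e+00]
31 [133. 144.] [241. 228.]
30 [137. 191.] [239. 272.]
```

View pics/t7.png

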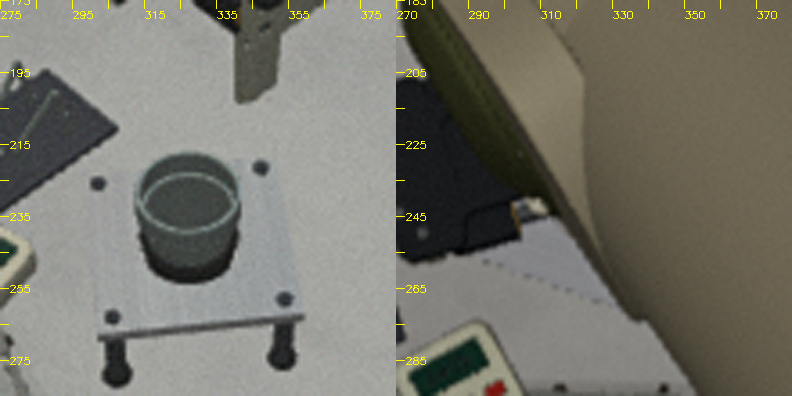

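Request:
jog_arm(rows=[[-0.8,1.2,0,0,0,0,60],[-1.7,2.5,0.3,0,0,0,60],[-2.4,3.8,0.8,0,0,0,60],[-3,5,1.27,0,0,0,60],[-3.45,5.64,1.27,0,0,0,60],[-3.45,5.64,1.27,0,0,0,60],[-3.45,5.64,1.27,0,-0.09,0,60],[-3.45,5.64,1.27,0,-0.09,0,60],[-3.45,5.64,1.27,0,-0.09,0,60],[-3.45,5.64,1.27,0,-0.09,0,60]])

```text
time_s: 12.42
tcp_pos: [0.4349, -0.082, 0.1945]
eef_rot: [-0.001, 0.989, 0.149, -0.005]
wrist_force: [0.6, 0.2, -0.1]
width: 0.0599
grasp_force: 0.0
```

```bash
python3 - <<'E'
from h import *
s=observe();print(s["tcp_pos"],s["wrist_force"],s["width"],s["q"].round(2),rot(s["eef_rot"]).as_matrix()[:,2])
print("to strainer",go([.4377,-.0813,.082],down(17.1)))
print([onz("scene",(357.1,346.5),.085),onz("top",(456.3,270.4),.085)])
E
```

```text
[ 0.43488788 -0.08198624  0.19450231] [ 0.55977045  0.23860529 -0.07799018] 0.05989973931240935 [ 0.21  0.35 -0.19  2.26  0.13  0.55 -1.36] [-1.08773655e-02  1.14208663e-04 -9.99940833e-01]
to strainer [ 0.101  0.014  2.812 -0.032  0.099  0.   ]
[array([ 0.43847623, -0.08013787,  0.085     ]), array([ 0.43697807, -0.08127751,  0.085     ])]
```

Request:
jog_arm(rows=[[0.1,0.01,0.6,-0.03,0.1,0,60],[0.1,0.01,1.3,-0.03,0.1,0,60],[0.1,0.01,1.9,-0.03,0.1,0,60],[0.1,0.01,2.4,-0.03,0.1,0,60],[0.1,0.01,2.7,-0.03,0.1,0,60],[0.1,0.01,2.81,-0.03,0.1,0,60],[0.1,0.01,2.81,-0.03,0.1,0,60],[0.1,0.01,2.81,-0.03,0.1,0,60]])

```text
time_s: 13.08
tcp_pos: [0.4381, -0.0811, 0.0829]
eef_rot: [0.0, 0.989, 0.149, 0.001]
wrist_force: [0.8, -0.0, 0.4]
width: 0.0602
grasp_force: 0.0
```

```bash
python3 - <<'E'
from h import *
s=observe();print(s["tcp_pos"],s["wrist_force"],s["width"],s["q"].round(2),rot(s["eef_rot"]).as_matrix()[:,2])
S=grab_frame("scene")
tiles([(S,356,345)],"pics/t8.png",w=110,k=4.5)
print((proj("scene",s["tcp_pos"]+[0,0,.006])[0]-[301,290])*4.5)
E
```

```text
[ 0.43814985 -0.08111209  0.08294776] [ 0.80161067 -0.00729065  0.36639283] 0.06019654083397348 [ 0.12  0.57 -0.09  2.36  0.23  0.23 -1.45] [ 1.10736990e-03 -2.25362353e-04 -9.99999361e-01]
[253.16906694 252.10245584]
```

View pics/t8.png

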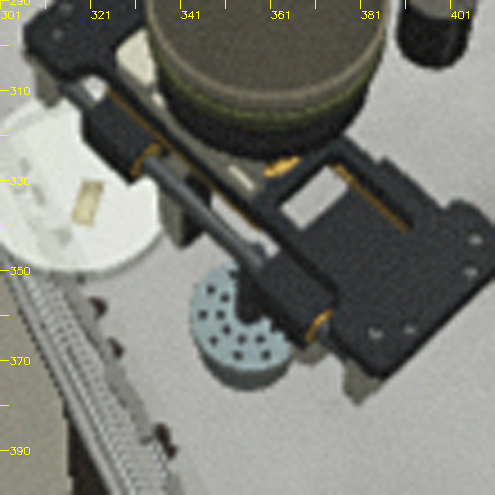

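Request:
jog_arm(rows=[[0,0,0,0,0,0,30],[0,0,0,0,0,0,15],[0,0,0,0,0,0,0],[0,0,0,0,0,0,0],[0,0,0,0,0,0,0],[0,0,0,0,0,0,0],[0,0,0,0,0,0,0],[0,0,0,0,0,0,0],[0,0,0,0,0,0,0]])

```text
time_s: 13.88
tcp_pos: [0.4378, -0.082, 0.0827]
eef_rot: [0.0, 0.989, 0.148, 0.001]
wrist_force: [0.6, 0.2, 0.8]
width: 0.0116
grasp_force: 30.0
```

```bash
python3 - <<'E'
from h import *
s=observe();print(s["tcp_pos"],s["wrist_force"],s["width"])
print(go([.501,.173,.24],down(17.1)))
E
```

```text
[ 0.43784113 -0.08202366  0.08271839] [0.55845164 0.248324   0.83816975] 0.01157468752760004
[ 3.385e+00 -5.628e+00 -3.933e+00  7.000e-03 -9.000e-03 -5.000e-03]
```

Request:
jog_arm(rows=[[0,0,-0.5,0,0,0,0],[0,0,-1.2,0,0,0,0],[0,0,-2,0,0,0,0],[0.2,-0.4,-2.8,0,0,0,0],[0.6,-1,-3.5,0,0,0,0],[1,-1.7,-3.93,0,0,0,0],[1.4,-2.4,-3.93,0,0,0,0],[1.8,-3.1,-3.93,0,0,0,0],[2.2,-3.8,-3.93,0,0,0,0],[2.6,-4.4,-3.93,0,0,0,0],[3,-5,-3.93,0,0,0,0],[3.25,-5.4,-3.93,0,0,0,0],[3.38,-5.63,-3.93,0,0,0,0],[3.38,-5.63,-3.93,0,0,0,0],[3.38,-5.63,-3.93,0,0,0,0],[3.38,-5.63,-3.93,0,0,0,0]])

```text
time_s: 15.22
tcp_pos: [0.5003, 0.1713, 0.2397]
eef_rot: [0.001, 0.989, 0.148, 0.0]
wrist_force: [-0.0, 0.2, -1.1]
width: 0.0113
grasp_force: 30.0
```

```bash
python3 - <<'E'
from h import *
s=observe();print(s["tcp_pos"],s["wrist_force"],s["width"],s["ft_torque"])
print(go([.501,.173,.155],down(17.1)))
# strainer disc outline in scene: detect bluish-light disc near expectation
S=grab_frame("scene").astype(int)
c=s["tcp_pos"]-[0,0,.0827-.033]
u=proj("scene",c)[0];print("expected disc centre",u)
y0,x0=int(u[1])-22,int(u[0])-25
w=S[y0:y0+44,x0:x0+50]
m=((w[:,:,2]-w[:,:,0])>8).astype(np.uint8)
n,l,st,ce=cv2.connectedComponentsWithStats(m)
for i in range(1,n):
    if st[i,4]>60: print(st[i],ce[i]+[x0,y0])
E
```

```text
[0.50032758 0.17126713 0.23966515] [-0.0476732   0.15814955 -1.06103894] 0.011324232698431752 [-0.04307705  0.03083502  0.05998571]
[ 2.900e-02 -4.000e-02  2.117e+00  1.600e-02  2.000e-03 -1.800e-02]
expected disc centre [326.41980921 202.01432913]
```

Request:
jog_arm(rows=[[0.03,-0.04,0.3,0,0,0,0],[0.03,-0.04,0.8,0,0,0,0],[0.03,-0.04,1.2,0,0,0,0],[0.03,-0.04,1.6,0,0,0,0],[0.03,-0.04,1.9,0,0,0,0],[0.03,-0.04,2.1,0,0,0,0],[0.03,-0.04,2.1,0,0,0,0]])

```text
time_s: 15.85
tcp_pos: [0.5009, 0.1735, 0.1547]
eef_rot: [0.001, 0.989, 0.148, -0.001]
wrist_force: [0.4, -0.3, -0.8]
width: 0.0116
grasp_force: 30.0
```

Request:
jog_arm(rows=[[0,0,0.06,0,0,0,0],[0,0,0.12,0,0,0,0],[0,0,0.15,0,0,0,0],[0,0,0.15,0,0,0,0]])

```text
time_s: 16.18
tcp_pos: [0.5017, 0.1743, 0.1502]
eef_rot: [0.001, 0.989, 0.148, 0.001]
wrist_force: [-0.6, -2.0, -1.0]
width: 0.0112
grasp_force: 30.0
```

Request:
jog_arm(rows=[[0,0.02,0.04,0,0,0,0],[0,0.02,0.08,0,0,0,0],[0,0.02,0.08,0,0,0,0]])

```text
time_s: 16.43
tcp_pos: [0.5017, 0.1737, 0.1466]
eef_rot: [0.001, 0.989, 0.148, 0.0]
wrist_force: [-1.0, -2.9, -0.2]
width: 0.0116
grasp_force: 30.0
```

Request:
jog_arm(rows=[[0,0.02,0.03,0,0,0,0],[0,0.02,0.04,0,0,0,0],[0,0.02,0.04,0,0,0,0]])

```text
time_s: 16.68
tcp_pos: [0.5017, 0.1733, 0.1449]
eef_rot: [0.0, 0.989, 0.149, 0.0]
wrist_force: [-2.3, -0.8, -0.1]
width: 0.0117
grasp_force: 30.0
```

Request:
jog_arm(rows=[[-0.01,0,0,0,0,0,20],[-0.01,0,0,0,0,0,30],[-0.01,0,0,0,0,0,30],[-0.01,0,0,0,0,0,30],[-0.01,0,0,0,0,0,30],[-0.01,0,0,0,0,0,15],[-0.01,0,0,0,0,0,0],[-0.01,0,0,0,0,0,0],[-0.01,0,0,0,0,0,0],[-0.01,0,0,0,0,0,0],[-0.01,0,0,0,0,0,0]])

```text
time_s: 17.6
tcp_pos: [0.5018, 0.1731, 0.1451]
eef_rot: [0.0, 0.989, 0.148, 0.001]
wrist_force: [0.5, -0.6, 0.5]
width: 0.0113
grasp_force: 30.0
```

Request:
jog_arm(rows=[[0,0,0.02,0,0,0,0],[0,0,0.05,0,0,0,0],[0,0,0.05,0,0,0,0]])

```text
time_s: 17.85
tcp_pos: [0.5018, 0.1731, 0.1432]
eef_rot: [0.0, 0.989, 0.148, 0.001]
wrist_force: [0.7, -0.6, 2.8]
width: 0.0112
grasp_force: 30.0
```

Request:
jog_arm(rows=[[0,0,0.02,0,0,0,0],[0,0,0.05,0,0,0,0],[0,0,0.05,0,0,0,0]])

```text
time_s: 18.1
tcp_pos: [0.5018, 0.1731, 0.1412]
eef_rot: [0.0, 0.989, 0.148, 0.001]
wrist_force: [1.0, -1.0, 3.5]
width: 0.0116
grasp_force: 30.0
```

Request:
jog_arm(rows=[[0,0,0.02,0,0,0,0],[0,0,0.05,0,0,0,0],[0,0,0.08,0,0,0,0],[0,0,0.08,0,0,0,0]])

```text
time_s: 18.43
tcp_pos: [0.5018, 0.1731, 0.1379]
eef_rot: [0.0, 0.989, 0.148, 0.001]
wrist_force: [0.0, -1.2, 2.2]
width: 0.0112
grasp_force: 30.0
```

```bash
cat > m.py <<'E'
from h import *
s=observe();print(s["tcp_pos"],s["wrist_force"])
G=lambda a:cv2.cvtColor(a,cv2.COLOR_BGR2GRAY).astype(np.float32)
old=G(cv2.imread("pics/t7.png"))[:,:396]
S=grab_frame("scene")[:,:,::-1]; np.save("pics/last.npy",S)
new=G(cv2.resize(S[175:285,275:385],None,fx=3.6,fy=3.6,interpolation=cv2.INTER_CUBIC))
for nm,(a,b,c,d) in dict(rimfront=(205,250,150,225),rimleft=(190,225,125,165),screw=(300,335,95,130),screwR=(285,315,265,300)).items():
    r=cv2.matchTemplate(new[a-25:b+25,c-15:d+15],old[a:b,c:d],cv2.TM_CCOEFF_NORMED)
    _,v,_,p=cv2.minMaxLoc(r);print(nm,round(v,3),"dx,dy",(p[0]-15)/3.6,(p[1]-25)/3.6)
for z in(.113,.103):print(proj("scene",[.501,.173,z]))
E
python3 m.py
```

```text
[0.5017717  0.17313155 0.1378529 ] [ 0.04557114 -1.23860278  2.16911283]
rimfront 0.486 dx,dy 0.0 1.3888888888888888
rimleft 0.721 dx,dy 0.5555555555555556 -6.944444444444445
screw 0.996 dx,dy 0.0 0.0
screwR 0.996 dx,dy 0.0 0.0
[[326.94147024 226.35264954]]
[[327.01408722 229.40309904]]
```

```bash
cat > pr.py <<'E'
from h import *
old=cv2.cvtColor(cv2.imread("pics/t7.png"),cv2.COLOR_BGR2GRAY)[:,:396]
S=np.load("pics/last.npy");new=cv2.cvtColor(cv2.resize(S[175:285,275:385],None,fx=3.6,fy=3.6,interpolation=cv2.INTER_CUBIC),cv2.COLOR_BGR2GRAY)
for y in range(215,292,3):print(y,old[y-1:y+2,183:195].mean().round(),new[y-1:y+2,183:195].mean().round(),old[y-1:y+2,160:170].mean().round(),new[y-1:y+2,160:170].mean().round())
E
python3 pr.py
```

```text
215 69.0 30.0 65.0 112.0
218 70.0 28.0 63.0 97.0
221 68.0 53.0 73.0 130.0
224 68.0 121.0 102.0 136.0
227 77.0 143.0 111.0 133.0
230 102.0 116.0 91.0 123.0
233 101.0 109.0 68.0 117.0
236 73.0 133.0 63.0 105.0
239 65.0 120.0 64.0 72.0
242 67.0 84.0 68.0 64.0
245 68.0 67.0 67.0 64.0
248 71.0 67.0 65.0 66.0
251 69.0 68.0 66.0 65.0
254 65.0 69.0 64.0 63.0
257 66.0 72.0 57.0 64.0
260 66.0 69.0 51.0 62.0
263 67.0 63.0 40.0 61.0
266 52.0 62.0 33.0 51.0
269 34.0 68.0 28.0 37.0
272 30.0 64.0 24.0 28.0
275 30.0 40.0 29.0 30.0
278 24.0 25.0 72.0 70.0
281 29.0 26.0 135.0 136.0
284 102.0 101.0 168.0 168.0
287 165.0 168.0 167.0 167.0
290 163.0 165.0 163.0 166.0
```

Request:
jog_arm(rows=[[0,0,0.02,0,0,0,0],[0,0,0.05,0,0,0,0],[0,0,0.08,0,0,0,0],[0,0,0.08,0,0,0,0],[0,0,0.08,0,0,0,0]])

```text
time_s: 18.9
tcp_pos: [0.5018, 0.1731, 0.1346]
eef_rot: [0.0, 0.989, 0.148, 0.001]
wrist_force: [0.2, -1.8, 2.1]
width: 0.0114
grasp_force: 30.0
```

```bash
python3 m.py; python3 pr.py|sed -n '5,26p'
```

```text
[0.50175348 0.1731043  0.13463353] [ 0.19414655 -1.82034113  2.10864868]
rimfront 0.481 dx,dy 0.0 2.5
rimleft 0.732 dx,dy 1.1111111111111112 -6.944444444444445
screw 0.996 dx,dy 0.0 0.0
screwR 0.995 dx,dy 0.0 0.0
[[326.94147024 226.35264954]]
[[327.01408722 229.40309904]]
227 77.0 108.0 111.0 136.0
230 102.0 145.0 91.0 128.0
233 101.0 124.0 68.0 120.0
236 73.0 106.0 63.0 118.0
239 65.0 129.0 64.0 109.0
242 67.0 124.0 68.0 81.0
245 68.0 92.0 67.0 64.0
248 71.0 67.0 65.0 62.0
251 69.0 64.0 66.0 64.0
254 65.0 69.0 64.0 66.0
257 66.0 67.0 57.0 68.0
260 66.0 68.0 51.0 62.0
263 67.0 67.0 40.0 64.0
266 52.0 64.0 33.0 62.0
269 34.0 64.0 28.0 51.0
272 30.0 67.0 24.0 37.0
275 30.0 63.0 29.0 35.0
278 24.0 36.0 72.0 72.0
281 29.0 28.0 135.0 136.0
284 102.0 103.0 168.0 168.0
287 165.0 170.0 167.0 168.0
290 163.0 165.0 163.0 166.0
```

Request:
jog_arm(rows=[[0,0,0,0,0,0,0],[0,0,0,0,0,0,20],[0,0,0,0,0,0,30],[0,0,0,0,0,0,40],[0,0,0,0,0,0,40],[0,0,0,0,0,0,40],[0,0,-0.5,0,0,0,40],[0,0,-1.3,0,0,0,40],[0,0,-2.3,0,0,0,40],[0,0,-3.3,0,0,0,40],[0,0,-4,0,0,0,40],[0,0,-4,0,0,0,40],[0,0,-4,0,0,0,40],[0,0,-4,0,0,0,40]])

```text
time_s: 20.12
tcp_pos: [0.5011, 0.173, 0.2942]
eef_rot: [0.0, 0.989, 0.148, 0.0]
wrist_force: [0.7, -0.6, -0.8]
width: 0.0398
grasp_force: 0.0
```

```bash
python3 m.py; python3 pr.py|sed -n '5,26p'; python3 - <<'E'
from h import *
S=np.load("pics/last.npy");g=cv2.cvtColor(S,cv2.COLOR_BGR2GRAY)
# post top expected & dark post mask
print(proj("scene",[.501,.173,.141]),proj("scene",[.501,.173,.09]))
for y in range(212,236,2):
    x=np.where(g[y,308:348]<45)[0]; print(y,(x.min()+308,x.max()+308,x.size) if x.size else None)
E
```

```text
[0.50109461 0.1730134  0.29417483] [ 0.70025063 -0.56494534 -0.7631234 ]
rimfront 0.48 dx,dy 0.0 2.5
rimleft 0.714 dx,dy 0.0 -4.166666666666667
screw 0.996 dx,dy 0.0 0.0
screwR 0.995 dx,dy 0.0 0.0
[[326.94147024 226.35264954]]
[[327.01408722 229.40309904]]
227 77.0 105.0 111.0 136.0
230 102.0 141.0 91.0 127.0
233 101.0 121.0 68.0 119.0
236 73.0 104.0 63.0 117.0
239 65.0 126.0 64.0 107.0
242 67.0 124.0 68.0 79.0
245 68.0 90.0 67.0 66.0
248 71.0 67.0 65.0 65.0
251 69.0 65.0 66.0 66.0
254 65.0 69.0 64.0 67.0
257 66.0 71.0 57.0 66.0
260 66.0 74.0 51.0 61.0
263 67.0 70.0 40.0 62.0
266 52.0 65.0 33.0 61.0
269 34.0 63.0 28.0 53.0
272 30.0 65.0 24.0 38.0
275 30.0 61.0 29.0 32.0
278 24.0 39.0 72.0 73.0
281 29.0 28.0 135.0 134.0
284 102.0 96.0 168.0 163.0
287 165.0 162.0 167.0 165.0
290 163.0 161.0 163.0 164.0
[[326.73241618 217.57083456]] [[327.10693866 233.30354559]]
212 None
214 None
216 None
218 None
220 None
222 (np.int64(325), np.int64(329), 4)
224 (np.int64(324), np.int64(329), 6)
226 (np.int64(325), np.int64(329), 5)
228 (np.int64(325), np.int64(329), 5)
230 (np.int64(325), np.int64(329), 5)
232 (np.int64(325), np.int64(329), 5)
234 (np.int64(325), np.int64(329), 5)
```

```bash
python3 -c "
from station import *
print(hand_in())"
```

```text
the job is handed in; nothing more can be done
None
```

The job is handed in. The cup sits in the collar and the strainer sits upright in the cup. The collar is pressed about 9–10 mm by my image and TCP estimates, within about 1 mm of flush. The gripper is clear and about 20 s of the 72 s were used. `hand_in()` returned no verdict.

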